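Let down the bench air tank through its bleed valve

ROBOT

A 6-joint arm with a two-finger parallel gripper is mounted at the origin on the work surface. World frame = base frame: x ahead of the robot, y to its left, z up, the work surface at z = 0. Lengths are in m, angles in rad, forces in N, time in s.
With the tool pointing down it reaches from about 0.375 to 0.975 m from the base axis. Payload 3.8 kg.
Tool frame: the origin (TCP) lies midway between the tips of the shut fingers; the grasp point (between the pads) lies 19 mm behind it; x points along the fingers, y is the direction in which the jaws open and shut, and the axes are right-handed (so a half turn about x gives the same grasp; the last joint's range is limited). The gripper opens to 85 mm and grips with 20 to 120 N. Pads are 22 mm wide; open, the fingers measure 114 mm over their backs; the gripper's body (76 mm by 85 mm) begins 54 mm behind the grasp point. The pads swing forward as they close: fully open they stand 13 mm farther back than shut.
Start: joints at [1.232, 0.264, 1.604, -0, 1.274, -0.037], TCP at [0.201, 0.644, 0.231] pointing down, gripper open.
Joint ranges: [-2.63, 2.63], [-0.94, 2.18], [0.31, 2.57], [-1.31, 4.45], [0, 2.66], [-2.55, 2.55]. Speed limits (rad/s): [2.57, 2.57, 3.14, 3.14, 3.14, 3.14].

INTERFACE

Orientations are given as a unit quaternion [x, y, z, w].
In Python, from cell import manip, camera, camera_info gives the robot as it stands.
- The arm moves only by the tool carry_out, never from a script. Its arguments are lists of equal length, an entry for each row: "translation": the shift along the world's x, y, z each as a share of 0.025 m, from -1 to 1, a list of three; "dr": the turn, a rotation vector about the world's x, y, z each as a share of 120 degrees, from -1 to 1, a list of three; "grip": the opening, from 0 (shut) to 1 (fully open). A call has 1 to 8 rows; each row shifts and turns the pose as measured when the row begins; what a row does not reach is not made up. A row lasts 1/10 s, in which the tool goes at most 50 mm and 8.59 degrees, less where a joint would pass 70% of its speed; a pose out of reach is approached as far as the arm can. A call with a number of a shift or a turn outside -1 to 1 is refused whole. A call with a gripper value outside its range is refused whole. The fingers move at their own pace and stop on an object; "newtons" is the grip in N (left out, the last holds). Time passes only in rows, so rows that do not move let the fingers close. It gives the time, the measured TCP pose, the force and the opening at its end, in the units of the state.
- manip.get_obs(): the state, without advancing time (a new reading comes with each control period).
- camera(name): name is "side" or "top"; returns the picture (420x560x3 uint8, red, green, blue); there is no depth.
- camera_info(name): a dict with "intrinsics" (3x3 intrinsics, pixels), "k1" (the pictures are not rectified: a ray, as slopes to the right and down, at radius r is drawn at 1 + k1 r^2 times it, then the intrinsics apply), "rvec" (rotation vector, rad) and "tvec" (3), from world to camera coordinates, as OpenCV has them. Camera axes: x right, y down, z forward; pixel columns grow to the right and rows downward; lengths in m; the calibration is good to about 2 mm. A picture is of the moment at which its call begins. camera_info takes no time and is no camera call.
- manip.close_job(): hands the job in, once; it reports no verdict.
The state is a dict: "t": time; "joint_positions": joint angles; "joint_vel": joint speeds; "tau": joint torques, N m; "tcp_pos": TCP position; "tool_rot": TCP orientation; "wrist_force": force on the tool from outside, world axes, zero at the start; "wrist_torque": the same for the moment, N m; "finger_gap": finger opening in m.
Only numpy, scipy, OpenCV 4.12 (cv2) and the standard library are available. Lean on these libraries where they do the work, as an engineer would, in place of code of your own. Each camera call takes 0.05 s, during which the arm holds its last target.

TASK

Let the air out of the little green bench tank before it is put away: unscrew the tiny knurled brass lock nut on its bleed valve by about two thirds of a turn (anticlockwise seen from above), so that the valve pin is free. Then push the red-tipped pin straight down, gently, hold it fully in for about two seconds and let it spring back up. Leave the nut unscrewed, do not bend the slender valve stem or force the pin into its seat, and leave the hammer, the steel block and the jar where they are.

Things in the scene. Friction and masses are not known exactly. Their poses are not given: they have to be found in the camera images.
- tank: green air tank, a cylinder 100 mm in diameter, 200 mm long, lying along its own y axis on two feet, fixed to the bench; its top is 115 mm above the bench. Origin on the bench under the tank's middle. The bleed valve stands straight above it: a steel boss 26 mm in diameter, up to 121 mm above the bench, then the stem, a brass rod 10 mm in diameter, then the nut, then the pin with its red tip
- nut (a joint): turn in rad of the knurled brass lock nut, 14 mm in diameter, 10 mm tall: 0 screwed down (start), grows anticlockwise from above, stop at 5.0. Takes 0.05 N m, stays where left. Screwed down, its centre is 150 to 162 mm above the bench (the stem's screwed-in depth varies, not measured). Stem and pin are slimmer and pass between the fingers of a grasp from above, at any angle
- pin (a joint): how far the valve pin is pushed down in the valve, in m: 0 out (spring), 0.004 fully in, on its rubber seat. Blocked while the nut is screwed down, free from a nut turn of 3.8 rad. 3 N start it moving, 6 N bring it 3 mm in (counts as in), 7 N 4 mm. Red tip: disc 8 mm in diameter; its top starts 20 mm above the centre of the screwed-down nut
- seat (a joint): how far the rubber seat under the pin is squashed, in m: 0 at rest and up to a push of 7.5 N on the pin; then 1 mm per further 12.5 N. The pin sinks with it. At 0.001 (20 N) it is damaged; it springs back below that
- lean_x (a joint): lean of the springy valve stem about the tank's x axis, in rad; 0 upright. It pivots at the boss (121 to 133 mm above the bench) and gives 1 mm per 3.5 N of side push at the nut, so a grasp slightly off centre is harmless; bent when over 0.14 (4 mm at the nut)
- lean_y (a joint): the same about the tank's y axis. The nut rides on the pin and climbs it by 1.35 mm per rad of turn (8.5 mm a turn): the fingers must rise with it, or slip; if they keep its height the pin is drawn down instead, and springs back when the nut is let go
- hammer: hammer with green handle, 240 mm long, lying on the bench beyond the tank (on the side away from the robot); origin under the middle
- bench_block: steel bench block 70 x 70 x 20 mm beside one end of the tank; origin at the centre of its underside
- polish_jar: jar with blue lid, 60 mm in diameter, 65 mm tall, beside one end of the tank; origin at the centre of its underside
Things that resemble listed ones, but are neither listed nor needed, are in the scene too. Of the things that look like the tank, take the one that is farthest from the robot's base at the start.

How it is judged:
By the outcome, as a careful person would: the job done as asked, in the order asked, and still so for the second after the job is handed in, with the robot touching nothing.
It also fails if it takes over 69 s, if anything falls off the work surface, if the arm or the gripper's body presses on something with over 40 N, if the wrist force passes 120 N, or if a joint passes its speed limit or range.

## Working session

There is one attempt and no reset: what is moved stays moved. The work goes in short steps, Python scripts to look and compute and a tool call to move; the robot and the scene stay as the last step left them, time stands still between calls to the robot, and variables do not carry over. Pictures are saved under pics/ and viewed, and the job is handed in when it is done.

Besides the shell and the picture viewer there is one more tool, called as name(argument=value, ...) on one line, values as JSON. carry_out: Moves the arm, as the interface text tells. Its arguments: {"type":"object","properties":{"translation":{"type":"array","items":{"type":"array","items":{"type":"number"}}},"dr":{"type":"array","items":{"type":"array","items":{"type":"number"}}},"grip":{"type":"array","items":{"type":"number"}},"newtons":{"type":"number"}},"required":["translation","dr","grip"]}

```bash
ls; mkdir -p pics; python3 - <<'E'
from cell import manip,camera,camera_info
import cv2
print(manip.get_obs())
for n in("top","side"):
    im=camera(n); cv2.imwrite(f"pics/{n}0.png",im[:,:,::-1]); print(n,camera_info(n))
E
```

```text
pics
{'t': 0.0, 'joint_positions': array([ 1.23212524e+00,  2.64765462e-01,  1.60538897e+00,  2.04889337e-05,
        1.27371130e+00, -3.69093935e-02]), 'joint_vel': array([ 0.00084959,  0.0006085 , -0.00115602,  0.00144246, -0.00126902,
        0.00140355]), 'tau': array([ 2.85833943e-03, -5.15092993e+01, -3.67326558e+01,  2.45033033e-05,
        1.29904298e-02,  1.51988502e-05]), 'tcp_pos': array([0.2003663 , 0.64379843, 0.22994566]), 'tool_rot': array([ 0.10549834,  0.69922945, -0.1070748 ,  0.69891578]), 'wrist_force': array([-0.16185609, -0.80782861, -0.08075703]), 'wrist_torque': array([ 0.00217687, -0.0225333 , -0.01181829]), 'finger_gap': 0.08520547720138473}
top {'intrinsics': array([[479.84950708,   0.        , 289.63703805],
       [  0.        , 479.84950708, 208.90878299],
       [  0.        ,   0.        ,   1.        ]]), 'k1': -0.1272720777567248, 'rvec': array([ 2.18957861, -2.20142395,  0.03912218]), 'tvec': array([0.09424412, 0.46436829, 1.28959664])}
side {'intrinsics': array([[518.55276323,   0.        , 286.06890206],
       [  0.        , 518.55276323, 213.55671996],
       [  0.        ,   0.        ,   1.        ]]), 'k1': -0.11497060617399976, 'rvec': array([ 2.43285419, -0.15341194,  0.0473302 ]), 'tvec': array([-0.43761775,  0.20048061,  1.37303337])}
```

View pics/top0.png

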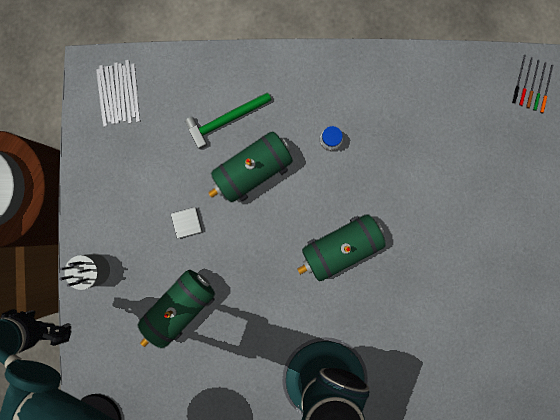

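View pics/side0.png

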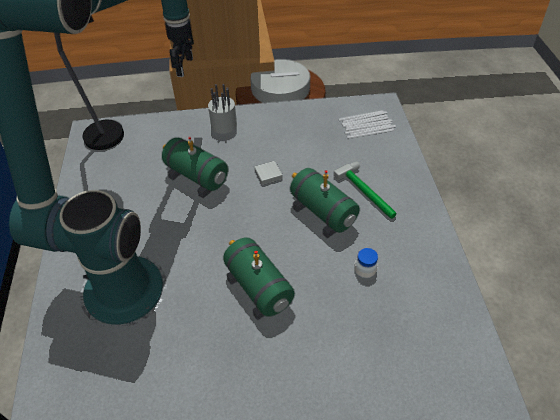

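The target tank is the one by the hammer, block and jar: top view valve at about (250,163), side view at about (325,185). Next I'll enlarge both.

```bash
python3 - <<'E'
import cv2
a=cv2.imread("pics/top0.png")[140:190,215:285]; cv2.imwrite("pics/topc.png",cv2.resize(a,None,fx=11,fy=11,interpolation=cv2.INTER_CUBIC))
a=cv2.imread("pics/side0.png")[160:210,295:355]; cv2.imwrite("pics/sidec.png",cv2.resize(a,None,fx=12,fy=12,interpolation=cv2.INTER_CUBIC))
E
```

```text
(no output)
```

View pics/topc.png

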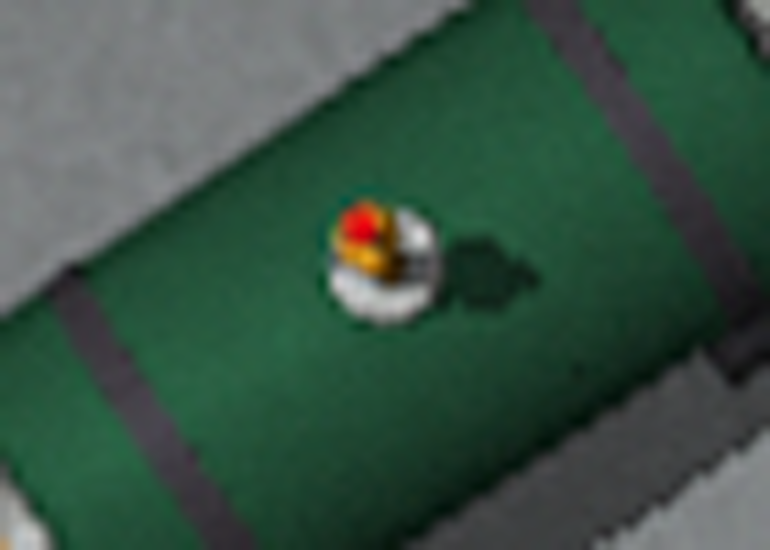

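View pics/sidec.png

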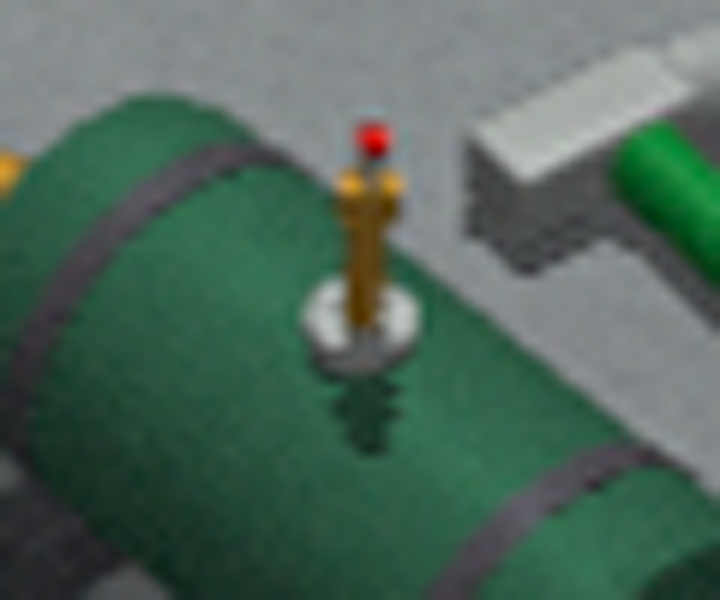

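```bash
cat > h.py <<'E'
from cell import manip,camera,camera_info
import numpy as np,cv2
from scipy.optimize import least_squares
from scipy.spatial.transform import Rotation as R
I={n:camera_info(n) for n in("top","side")}
def proj(n,P):
    c=I[n]; return cv2.projectPoints(np.atleast_2d(np.array(P,float)),c["rvec"],c["tvec"],c["intrinsics"],np.array([c["k1"],0,0,0]))[0][:,0]
def ray(n,px):
    c=I[n]; u=cv2.undistortPoints(np.array([[px]],float),c["intrinsics"],np.array([c["k1"],0,0,0]))[0,0]
    Rm=cv2.Rodrigues(c["rvec"])[0]; return -Rm.T@c["tvec"],Rm.T@np.array([u[0],u[1],1])
def onz(n,px,z):
    o,d=ray(n,px); return o+d*(z-o[2])/d[2]
def tri(a,b):
    return least_squares(lambda p:np.r_[proj("top",p)[0]-a,proj("side",p)[0]-b],[.5,.2,.17])
def pr():
    o=manip.get_obs(); print("t",round(o["t"],2),"q",o["joint_positions"].round(3),"p",o["tcp_pos"].round(4),"ax",R.from_quat(o["tool_rot"]).as_matrix()[:,:2].T.round(3).tolist(),"F",o["wrist_force"].round(2),"M",o["wrist_torque"].round(3),"gap",round(o["finger_gap"],4)); return o
E
python3 - <<'E'
from h import *
t=tri((247.36,159.9),(325.7,171.1)); print(t.x,t.fun)
print(onz("top",(249.5,163.8),.121),onz("side",(324.7,186.),.121))
# joint fit
f=lambda p:np.r_[proj("top",[p[0],p[1],p[2]])[0]-(247.36,159.9),proj("side",[p[0],p[1],p[2]])[0]-(325.7,171.1),proj("top",[p[0],p[1],.121])[0]-(249.5,163.8),proj("side",[p[0],p[1],.121])[0]-(324.7,186.)]
s=least_squares(f,[.6,.2,.17]);print(s.x,s.fun)
for z in(.170,.176,.182): print(z,proj("side",[*s.x[:2],z]),proj("top",[*s.x[:2],z]))
# tank axis: band ends, top
print([onz("top",p,.0) for p in((271,97),(195,133),(187,222),(332,138))])
print("axis",[onz("top",p,.115) for p in((232,176),(270,150))])
pr()
E
```

```text
[0.57441616 0.19035613 0.17812657] [-0.01072087  0.13679375  0.15521367 -0.01907169]
[0.57329562 0.19046007 0.121     ] [0.57384076 0.18884715 0.121     ]
[0.57397165 0.19005731 0.17870712] [ 0.09112195  0.28586404  0.02354349 -0.07875398  0.16108827 -0.27021394
 -0.02820366 -0.31699558]
0.17 [[325.56119288 173.29070035]] [[247.79868044 160.71177647]]
0.176 [[325.67292498 171.72907402]] [[247.55974353 160.35022686]]
0.182 [[325.78528872 170.15752453]] [[247.31830536 159.98488919]]
[array([0.77706588, 0.14201431, 0.        ]), array([0.67784971, 0.35360593, 0.        ]), array([0.43087573, 0.37418221, 0.        ]), array([ 0.66039349, -0.02602146,  0.        ])]
axis [array([0.54370967, 0.23501109, 0.115     ]), array([0.60864439, 0.13945583, 0.115     ])]
t 0.1 q [ 1.232  0.265  1.605 -0.     1.274 -0.037] p [0.2004 0.6439 0.2301] ax [[-0.001, -0.002, -1.0], [0.297, 0.955, -0.002]] F [-0.21  0.49  1.54] M [-0.032 -0.015 -0.001] gap 0.085
```

carry_out(translation=[[0.8,-1,0.1],[0.8,-1,0.1],[0.8,-1,0],[0.8,-1,0],[0.8,-1,0],[0.8,-1,0],[0.8,-1,0],[0.8,-1,0]], dr=[[0,0,-0.0716],[0,0,-0.0716],[0,0,-0.0716],[0,0,-0.0716],[0,0,-0.0716],[0,0,-0.0716],[0,0,-0.0716],[0,0,-0.0716]], grip=[1,1,1,1,1,1,1,1], newtons=25)

```text
t: 0.9
tcp_pos: [0.3601, 0.437, 0.2292]
tool_rot: [0.481, 0.517, -0.487, 0.514]
wrist_force: [0.7, 0.4, -0.2]
finger_gap: 0.0858
```

carry_out(translation=[[0.8,-1,0.1],[0.8,-1,0.1],[0.8,-1,0],[0.8,-1,0],[0.8,-0.9,0],[0.8,-0.9,0],[0.8,-0.9,0],[0.8,-0.9,0]], dr=[[0,0,-0.0716],[0,0,-0.0716],[0,0,-0.0716],[0,0,-0.0716],[0,0,-0.0716],[0,0,-0.0716],[0,0,-0.0716],[0,0,-0.0716]], grip=[1,1,1,1,1,1,1,1])

```text
t: 1.7
tcp_pos: [0.5231, 0.2359, 0.2302]
tool_rot: [-0.687, -0.156, 0.694, -0.149]
wrist_force: [1.7, -0.9, -0.6]
finger_gap: 0.0851
```

```bash
python3 -c "
from h import *
pr()"
```

```text
t 1.7 q [0.374 0.08  1.82  0.012 1.25  1.507] p [0.5231 0.2359 0.2302] ax [[-0.012, 0.007, -1.0], [0.42, -0.907, -0.012]] F [ 1.72 -0.85 -0.6 ] M [-0.018  0.003  0.048] gap 0.0851
```

carry_out(translation=[[0.7,-0.6,0],[0.6,-0.6,0],[0.5,-0.5,0],[0.2,-0.15,0],[0,0,0],[0,0,0]], dr=[[-0.003,-0.005,-0.0714],[0,0,-0.0716],[0,0,-0.0716],[0,0,-0.0716],[0,0,-0.0716],[0,0,-0.04]], grip=[1,1,1,1,1,1])

```text
t: 2.3
tcp_pos: [0.5757, 0.182, 0.226]
tool_rot: [-0.691, 0.143, 0.695, 0.143]
wrist_force: [0.4, 0.2, -0.2]
finger_gap: 0.0854
```

```bash
python3 -c "
from h import *
pr()
for n in('top','side'):
    p=proj(n,[.574,.19,.17])[0].astype(int);im=camera(n)[p[1]-50:p[1]+40,p[0]-60:p[0]+60,::-1]; cv2.imwrite(f'pics/{n}1.png',cv2.resize(im,None,fx=6,fy=6,interpolation=cv2.INTER_CUBIC)); print(p)
"
```

```text
t 2.3 q [0.263 0.137 1.765 0.003 1.245 2.24 ] p [0.5757 0.182  0.226 ] ax [[-0.006, 0.001, -1.0], [-0.396, -0.918, 0.001]] F [ 0.37  0.2  -0.17] M [-0.031 -0.035  0.017] gap 0.0854
[247 160]
[325 173]
```

View pics/top1.png

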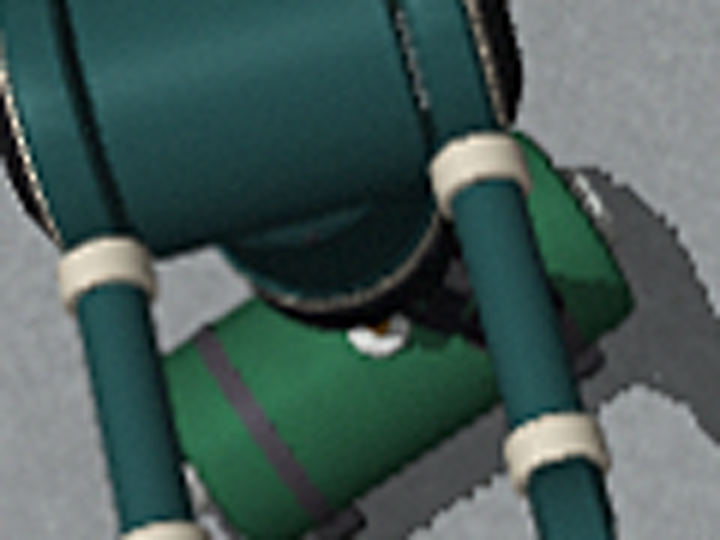

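View pics/side1.png

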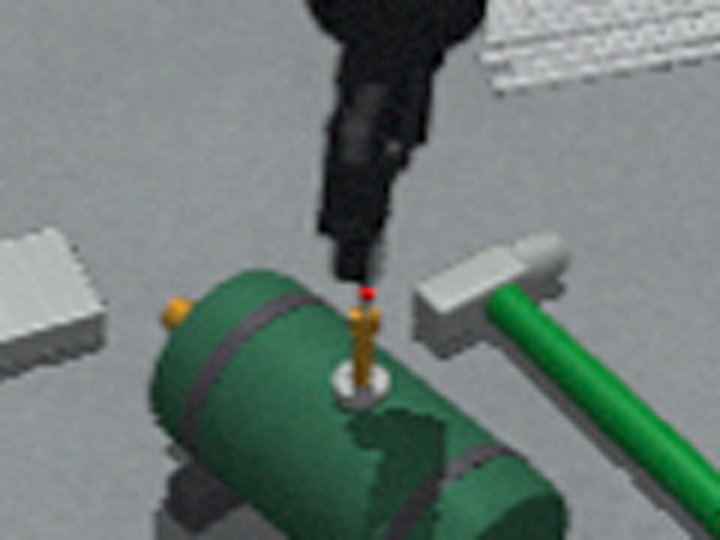

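carry_out(translation=[[-0.07,0.32,0],[0,0,0],[0,0,0]], dr=[[-0.001,-0.003,0],[0,0,0],[0,0,0]], grip=[1,1,1])

```text
t: 2.7
tcp_pos: [0.5729, 0.1911, 0.2253]
tool_rot: [0.693, -0.14, -0.693, -0.139]
wrist_force: [-0.4, 0.0, 0.8]
finger_gap: 0.0856
```

```bash
python3 -c "
from h import *
pr()"
```

```text
t 2.7 q [ 2.820e-01  1.350e-01  1.768e+00 -1.000e-03  1.239e+00  2.249e+00] p [0.5729 0.1911 0.2253] ax [[-0.0, -0.001, -1.0], [-0.386, -0.922, 0.001]] F [-0.38  0.02  0.79] M [-0.006 -0.009 -0.034] gap 0.0856
```

carry_out(translation=[[0.03,-0.03,-0.8],[0,0,-0.8],[0,0,-0.8],[0,0,-0.8],[0,0,-0.25],[0,0,0]], dr=[[0,0,0],[0,0,0],[0,0,0],[0,0,0],[0,0,0],[0,0,0]], grip=[1,1,1,1,1,1])

```text
t: 3.3
tcp_pos: [0.5741, 0.1922, 0.1387]
tool_rot: [0.695, -0.136, -0.692, -0.137]
wrist_force: [-0.0, -0.1, -0.1]
finger_gap: 0.0855
```

```bash
python3 -c "
from h import *
pr()"
```

```text
t 3.3 q [ 2.830e-01  2.050e-01  1.854e+00 -2.000e-03  1.079e+00  2.243e+00] p [0.5741 0.1922 0.1387] ax [[0.004, -0.0, -1.0], [-0.379, -0.925, -0.001]] F [-0.02 -0.1  -0.12] M [-0.035 -0.004 -0.029] gap 0.0855
```

Correct y by −2 mm, then close.

carry_out(translation=[[0,-0.08,0],[0,0,0],[0,0,0],[0,0,0],[0,0,0],[0,0,0],[0,0,0],[0,0,0]], dr=[[0,0.002,0],[0,0,0],[0,0,0],[0,0,0],[0,0,0],[0,0,0],[0,0,0],[0,0,0]], grip=[0.6,0.3,0.25,0.25,0.25,0.25,0.25,0.25], newtons=25)

```text
t: 4.1
tcp_pos: [0.5772, 0.191, 0.1441]
tool_rot: [0.696, -0.135, -0.691, -0.137]
wrist_force: [-0.4, 0.2, -0.1]
finger_gap: 0.0216
```

```bash
python3 -c "
from h import *
pr()
for n in('side',):
    p=proj(n,[.574,.19,.17])[0].astype(int);im=camera(n)[p[1]-30:p[1]+30,p[0]-40:p[0]+40,::-1]; cv2.imwrite(f'pics/{n}2.png',cv2.resize(im,None,fx=9,fy=9,interpolation=cv2.INTER_CUBIC)); print(p)
"
```

```text
t 4.1 q [ 0.279  0.202  1.847 -0.     1.085  2.238] p [0.5772 0.191  0.1441] ax [[0.008, 0.002, -1.0], [-0.378, -0.926, -0.005]] F [-0.37  0.24 -0.08] M [ 0.044  0.028 -0.044] gap 0.0216
[325 173]
```

View pics/side2.png

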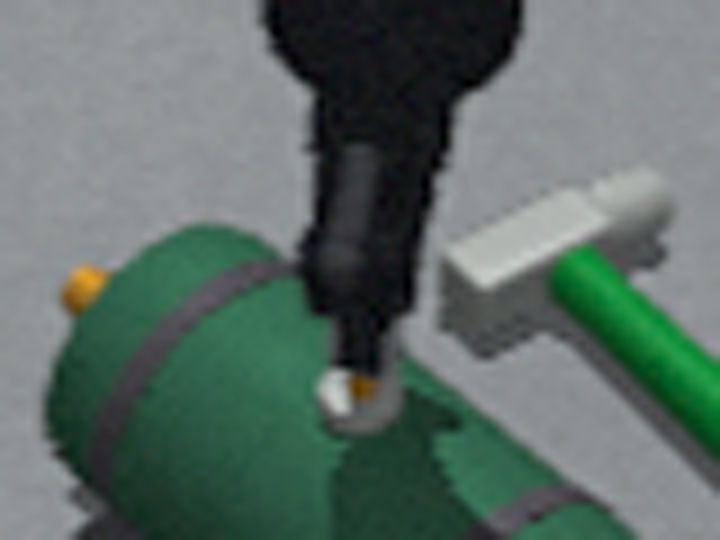

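carry_out(translation=[[-0.13,-0.04,-0.24]], dr=[[0.001,0.004,0]], grip=[0.25])

```text
t: 4.25
tcp_pos: [0.5746, 0.1904, 0.1389]
tool_rot: [0.694, -0.135, -0.694, -0.138]
wrist_force: [0.7, -0.3, 0.9]
finger_gap: 0.0211
```

```bash
python3 -c "
from h import *
for i in range(4):
    pr(); camera('top')"
```

```text
t 4.25 q [0.276 0.205 1.853 0.005 1.081 2.233] p [0.5746 0.1904 0.1389] ax [[0.001, 0.005, -1.0], [-0.378, -0.926, -0.005]] F [ 0.73 -0.27  0.87] M [ 0.048 -0.017  0.023] gap 0.0211
t 4.3 q [0.276 0.207 1.855 0.005 1.081 2.232] p [0.573  0.1897 0.1369] ax [[-0.003, 0.004, -1.0], [-0.378, -0.926, -0.002]] F [-0.2  -0.45  0.26] M [-0.033  0.007 -0.025] gap 0.0216
t 4.35 q [0.276 0.207 1.856 0.005 1.082 2.233] p [0.5728 0.1897 0.1368] ax [[-0.003, 0.003, -1.0], [-0.378, -0.926, -0.002]] F [-1.44  0.66 -0.05] M [ 0.017 -0.025 -0.055] gap 0.0215
t 4.4 q [0.276 0.207 1.855 0.005 1.082 2.233] p [0.5731 0.1897 0.1371] ax [[-0.003, 0.003, -1.0], [-0.378, -0.926, -0.002]] F [-0.13 -0.43 -0.05] M [ 0.029  0.03  -0.003] gap 0.0213
```

carry_out(translation=[[0.02,0,0.02],[0,0,0],[0,0,0]], dr=[[-0.001,-0.001,0],[0,0,0],[0,0,0]], grip=[0,0,0], newtons=25)

```text
t: 4.75
tcp_pos: [0.5743, 0.191, 0.138]
tool_rot: [0.694, -0.135, -0.694, -0.138]
wrist_force: [-0.2, 0.8, -0.5]
finger_gap: 0.0123
```

```bash
python3 -c "
from h import *
for i in range(3):
    pr(); camera('top')
n='side'
p=proj(n,[.574,.19,.17])[0].astype(int);im=camera(n)[p[1]-30:p[1]+30,p[0]-40:p[0]+40,::-1]; cv2.imwrite(f'pics/{n}3.png',cv2.resize(im,None,fx=9,fy=9,interpolation=cv2.INTER_CUBIC))
"
```

```text
t 4.75 q [0.278 0.206 1.854 0.003 1.08  2.236] p [0.5743 0.191  0.138 ] ax [[0.001, 0.003, -1.0], [-0.379, -0.926, -0.003]] F [-0.17  0.76 -0.47] M [ 0.007 -0.002  0.035] gap 0.0123
t 4.8 q [0.278 0.206 1.854 0.003 1.08  2.236] p [0.5743 0.1909 0.138 ] ax [[0.001, 0.003, -1.0], [-0.379, -0.926, -0.003]] F [ 0.51  0.61 -1.1 ] M [ 0.127 -0.012 -0.021] gap 0.0129
t 4.85 q [0.278 0.206 1.854 0.003 1.08  2.236] p [0.5743 0.1909 0.138 ] ax [[0.001, 0.003, -1.0], [-0.379, -0.925, -0.004]] F [-0.13  1.18 -0.38] M [ 0.082  0.01  -0.031] gap 0.0128
```

View pics/side3.png

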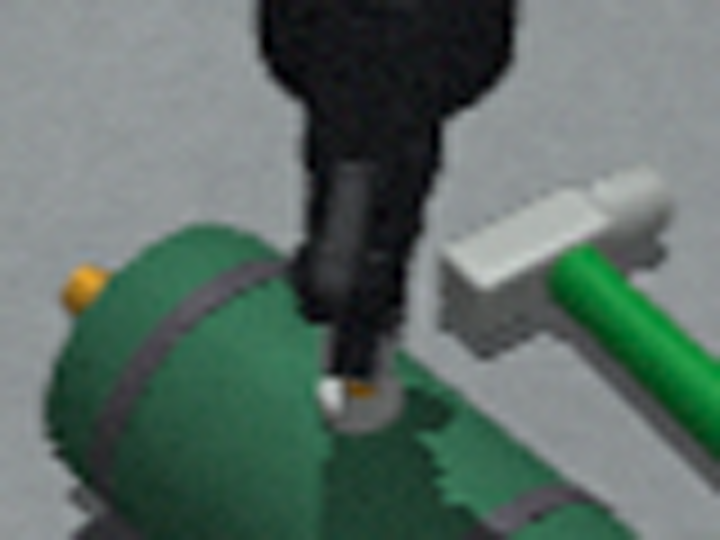

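carry_out(translation=[[0,0,0.006],[0,0,0.008],[0,0,0.008],[0,0,0.008]], dr=[[0,0,0.05],[0,0,0.05],[0,0,0.05],[0,0,0.05]], grip=[0,0,0,0], newtons=30)

```text
t: 5.35
tcp_pos: [0.5744, 0.1908, 0.1386]
tool_rot: [-0.707, -0.017, 0.707, -0.015]
wrist_force: [0.1, 0.9, -1.4]
finger_gap: 0.0123
```

```bash
cat > s.py <<'E'
from h import *
import sys
def y(o):
    m=R.from_quat(o["tool_rot"]).as_matrix(); return np.arctan2(m[1,1],m[0,1])
for i in range(int(sys.argv[1])):
    o=pr(); a=y(o); d=(a-(-1.9593))%(2*np.pi); d=d-2*np.pi if d>5.8 else d
    print("  turned",round(d,3),"want z",round(.138+.00135*d,4)); camera('side')
E
python3 s.py 2
```

```text
t 5.35 q [0.278 0.206 1.852 0.004 1.082 1.801] p [0.5744 0.1908 0.1386] ax [[-0.0, 0.004, -1.0], [0.045, -0.999, -0.004]] F [ 0.12  0.89 -1.38] M [ 0.137 -0.017 -0.046] gap 0.0123
  turned 0.433 want z 0.1386
t 5.4 q [0.277 0.206 1.852 0.004 1.082 1.798] p [0.5744 0.1908 0.1386] ax [[-0.0, 0.004, -1.0], [0.049, -0.999, -0.004]] F [ 0.78  1.62 -1.19] M [ 0.165 -0.011  0.01 ] gap 0.0124
  turned 0.437 want z 0.1386
```

carry_out(translation=[[0,0,0.01],[0,0,0.01],[0,0,0.01],[0,0,0.01],[0,0,0.01],[0,0,0.01],[0,0,0.01],[0,0,0.01]], dr=[[0,0,0.06],[0,0,0.06],[0,0,0.06],[0,0,0.06],[0,0,0.06],[0,0,0.06],[0,0,0.06],[0,0,0.06]], grip=[0,0,0,0,0,0,0,0])

```text
t: 6.25
tcp_pos: [0.575, 0.1906, 0.14]
tool_rot: [-0.61, -0.359, 0.61, -0.356]
wrist_force: [0.5, 1.5, -0.7]
finger_gap: 0.0126
```

```bash
python3 s.py 2
```

```text
t 6.25 q [0.277 0.207 1.848 0.003 1.087 0.786] p [0.575  0.1906 0.14  ] ax [[-0.002, 0.002, -1.0], [0.872, -0.489, -0.003]] F [ 0.54  1.49 -0.69] M [ 0.189 -0.153 -0.035] gap 0.0126
  turned 1.449 want z 0.14
t 6.3 q [0.277 0.207 1.848 0.003 1.087 0.782] p [0.575  0.1906 0.14  ] ax [[-0.002, 0.002, -1.0], [0.875, -0.485, -0.003]] F [ 0.14  1.22 -0.8 ] M [ 0.175 -0.116 -0.046] gap 0.012
  turned 1.453 want z 0.14
```

carry_out(translation=[[-0.01,0,0.01],[-0.01,0,0.01],[0,0,0.01],[0,0,0.01],[0,0,0.01],[0,0,0.01],[0,0,0.01],[0,0,0.01]], dr=[[0,0,0.06],[0,0,0.06],[0,0,0.06],[0,0,0.06],[0,0,0.06],[0,0,0.06],[0,0,0.06],[0,0,0.06]], grip=[0,0,0,0,0,0,0,0])

```text
t: 7.15
tcp_pos: [0.5754, 0.1912, 0.1414]
tool_rot: [0.366, 0.606, -0.365, 0.604]
wrist_force: [0.8, 1.5, -1.2]
finger_gap: 0.0125
```

```bash
python3 s.py 2
```

```text
t 7.15 q [ 0.278  0.207  1.846  0.003  1.09  -0.208] p [0.5754 0.1912 0.1414] ax [[-0.002, 0.002, -1.0], [0.885, 0.466, -0.001]] F [ 0.76  1.53 -1.16] M [ 0.266 -0.13  -0.105] gap 0.0125
  turned 2.444 want z 0.1413
t 7.2 q [ 0.278  0.207  1.846  0.003  1.09  -0.213] p [0.5754 0.1912 0.1414] ax [[-0.002, 0.002, -1.0], [0.883, 0.47, -0.001]] F [ 1.55  1.24 -2.51] M [ 0.315 -0.084 -0.046] gap 0.0122
  turned 2.449 want z 0.1413
```

carry_out(translation=[[-0.02,-0.02,0.01],[-0.02,-0.02,0.01],[-0.01,-0.01,0.01],[0,0,0.01],[0,0,0.01],[0,0,0.01],[0,0,0.01],[0,0,0.01]], dr=[[0,0,0.06],[0,0,0.06],[0,0,0.06],[0,0,0.06],[0,0,0.06],[0,0,0.06],[0,0,0.06],[0,0,0.06]], grip=[0,0,0,0,0,0,0,0])

```text
t: 8.05
tcp_pos: [0.5749, 0.1917, 0.1427]
tool_rot: [0.038, 0.708, -0.035, 0.705]
wrist_force: [0.2, 0.9, -2.5]
finger_gap: 0.0125
```

```bash
python3 s.py 2
```

```text
t 8.05 q [ 0.278  0.206  1.845  0.006  1.093 -1.193] p [0.5749 0.1917 0.1427] ax [[-0.004, 0.004, -1.0], [0.102, 0.995, 0.004]] F [ 0.2   0.92 -2.46] M [ 0.248 -0.072 -0.054] gap 0.0125
  turned 3.428 want z 0.1426
t 8.1 q [ 0.278  0.206  1.845  0.006  1.093 -1.198] p [0.5749 0.1918 0.1427] ax [[-0.004, 0.004, -1.0], [0.097, 0.995, 0.004]] F [ 1.68  0.9  -1.87] M [ 0.205 -0.037 -0.109] gap 0.0124
  turned 3.433 want z 0.1426
```

carry_out(translation=[[0,-0.02,0.01],[0,-0.02,0.01],[0,0,0.01],[0,0,0.01],[0,0,0.01],[0,0,0.01],[0,0,0.01]], dr=[[0,0,0.06],[0,0,0.06],[0,0,0.06],[0,0,0.06],[0,0,0.06],[0,0,0.06],[0,0,0.06]], grip=[0,0,0,0,0,0,0])

```text
t: 8.85
tcp_pos: [0.5743, 0.1917, 0.1438]
tool_rot: [-0.258, 0.66, 0.261, 0.655]
wrist_force: [0.6, 1.4, -1.1]
finger_gap: 0.0125
```

```bash
python3 s.py 2
```

```text
t 8.85 q [ 0.279  0.207  1.841  0.003  1.101 -2.045] p [0.5743 0.1917 0.1438] ax [[-0.008, 0.001, -1.0], [-0.683, 0.73, 0.006]] F [ 0.57  1.35 -1.14] M [ 0.205 -0.027  0.032] gap 0.0125
  turned 4.282 want z 0.1438
t 8.9 q [ 0.279  0.207  1.841  0.003  1.101 -2.05 ] p [0.5743 0.1917 0.1438] ax [[-0.008, 0.001, -1.0], [-0.687, 0.727, 0.006]] F [ 0.6   1.9  -2.43] M [ 0.231 -0.076  0.002] gap 0.0126
  turned 4.287 want z 0.1438
```

carry_out(translation=[[0,0,0],[0,0,0],[0,0,0],[0,0,0],[0,0,0.8],[0,0,0.8],[0,0,0.8],[0,0,0.8]], dr=[[0,0,0],[0,0,0],[0,0,0],[0,0,0],[0,0,0],[0,0,0],[0,0,0],[0,0,0]], grip=[1,1,1,1,1,1,1,1])

```text
t: 9.75
tcp_pos: [0.5709, 0.1894, 0.2221]
tool_rot: [-0.251, 0.667, 0.252, 0.655]
wrist_force: [-0.2, 0.4, -0.2]
finger_gap: 0.0853
```

```bash
python3 - <<'E'
from h import *
pr()
im=camera("side")[:,:,::-1]; cv2.imwrite("pics/side4f.png",im)
a=im[160:210,295:355]; cv2.imwrite("pics/side4.png",cv2.resize(a,None,fx=12,fy=12,interpolation=cv2.INTER_CUBIC))
E
```

```text
t 9.75 q [ 2.780e-01  1.430e-01  1.765e+00  1.000e-03  1.251e+00 -2.020e+00] p [0.5709 0.1894 0.2221] ax [[-0.017, -0.004, -1.0], [-0.665, 0.747, 0.008]] F [-0.21  0.37 -0.17] M [ 0.035 -0.043 -0.027] gap 0.0853
```

View pics/side4.png

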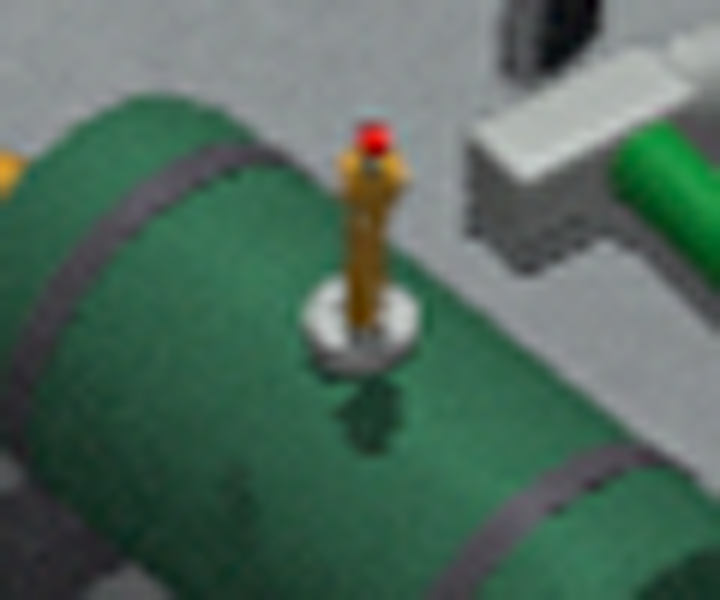

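carry_out(translation=[[0.12,0.06,0],[0,0,0],[0,0,0],[0,0,0],[0,0,-0.4],[0,0,-0.4],[0,0,-0.2],[0,0,0]], dr=[[0.002,-0.008,0],[0,0,0],[0,0,0],[0,0,0],[0,0,0],[0,0,0],[0,0,0],[0,0,0]], grip=[0,0,0,0,0,0,0,0])

```text
t: 10.6
tcp_pos: [0.5739, 0.1908, 0.1942]
tool_rot: [-0.251, 0.661, 0.251, 0.662]
wrist_force: [-0.7, -0.4, -1.0]
finger_gap: 0.0002
```

```bash
python3 - <<'E'
from h import *
pr()
im=camera("side")[:,:,::-1]
a=im[150:200,295:355]; cv2.imwrite("pics/side5.png",cv2.resize(a,None,fx=12,fy=12,interpolation=cv2.INTER_CUBIC))
for i in range(3): pr(); camera("top")
E
```

```text
t 10.6 q [ 0.28   0.157  1.802  0.     1.181 -2.016] p [0.5739 0.1908 0.1942] ax [[0.001, 0.0, -1.0], [-0.663, 0.748, -0.001]] F [-0.68 -0.41 -1.04] M [-0.018  0.02  -0.002] gap 0.0002
t 10.65 q [ 0.28   0.157  1.801  0.     1.181 -2.016] p [0.5739 0.1908 0.1945] ax [[0.002, 0.001, -1.0], [-0.663, 0.748, -0.001]] F [-0.48  0.94 -0.37] M [ 0.028 -0.009 -0.017] gap -0.0
t 10.7 q [ 0.28   0.156  1.801  0.     1.182 -2.016] p [0.5744 0.191  0.1953] ax [[0.003, 0.001, -1.0], [-0.663, 0.748, -0.001]] F [ 0.24 -0.51  0.22] M [ 0.007 -0.062 -0.016] gap -0.0001
t 10.75 q [ 0.28   0.156  1.8    0.     1.182 -2.016] p [0.5748 0.1911 0.196 ] ax [[0.004, 0.001, -1.0], [-0.663, 0.748, -0.002]] F [-0.66 -0.58 -0.55] M [ 0.005  0.006 -0.029] gap 0.0004
```

View pics/side5.png

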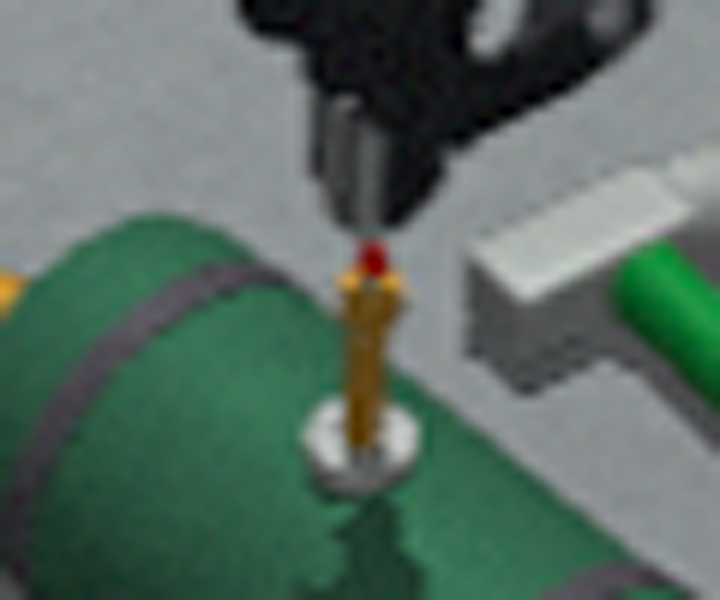

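carry_out(translation=[[-0.01,0,-0.3],[0,0,-0.2],[0,0,0],[0,0,0]], dr=[[0,-0.002,0],[0,0,0],[0,0,0],[0,0,0]], grip=[0,0,0,0])

```text
t: 11.2
tcp_pos: [0.5758, 0.1914, 0.1844]
tool_rot: [-0.252, 0.657, 0.25, 0.665]
wrist_force: [-0.6, 0.8, 0.5]
finger_gap: -0.0003
```

```bash
cat > f.py <<'E'
from h import *
import sys
F=[]
for i in range(int(sys.argv[1])):
    o=manip.get_obs();F.append(np.r_[o["tcp_pos"]*1000,o["wrist_force"]]);camera("side")
F=np.array(F);print(F[:,2].round(2),F[:,5].round(1));print("mean",F.mean(0).round(2),"t",o["t"]);pr()
E
python3 f.py 6
```

```text
[184.37 184.37 184.48 184.62 184.67 184.73] [ 0.5  0.2  0.4 -0.4 -0.7  0.6]
mean [5.7584e+02 1.9146e+02 1.8454e+02 8.0000e-02 2.4000e-01 1.1000e-01] t 11.45
t 11.5 q [ 2.810e-01  1.620e-01  1.815e+00 -1.000e-03  1.152e+00 -2.015e+00] p [0.5759 0.1915 0.1847] ax [[0.013, 0.002, -1.0], [-0.663, 0.748, -0.007]] F [-0.32  0.51  0.04] M [-0.042  0.024  0.069] gap -0.0001
```

carry_out(translation=[[-0.06,-0.01,-0.12]], dr=[[-0.001,0.006,0]], grip=[0])

```text
t: 11.6
tcp_pos: [0.5747, 0.1913, 0.1823]
tool_rot: [-0.251, 0.661, 0.251, 0.661]
wrist_force: [-0.4, -0.6, 0.3]
finger_gap: 0.0004
```

```bash
python3 f.py 5
```

```text
[182.33 181.4  181.31 181.37 181.47] [ 0.3 -1.4  0.2 -0.5 -0.2]
mean [ 5.7442e+02  1.9121e+02  1.8157e+02  3.6000e-01 -1.5000e-01 -3.2000e-01] t 11.8
t 11.85 q [ 0.28   0.169  1.812  0.     1.16  -2.016] p [0.5745 0.1912 0.1816] ax [[-0.0, 0.0, -1.0], [-0.663, 0.748, 0.0]] F [ 0.06 -0.72  0.62] M [ 0.009 -0.032 -0.032] gap 0.0001
```

carry_out(translation=[[0,0,-0.08]], dr=[[0,0,0]], grip=[0])

```text
t: 11.95
tcp_pos: [0.5748, 0.1913, 0.1799]
tool_rot: [-0.251, 0.661, 0.251, 0.661]
wrist_force: [0.4, -0.0, -0.3]
finger_gap: -0.0001
```

```bash
python3 f.py 5
```

```text
[179.86 179.43 179.7  179.69 179.65] [-0.3  2.3  0.2  0.3  1.1]
mean [ 5.7461e+02  1.9126e+02  1.7966e+02 -2.0000e-02 -3.9000e-01  7.3000e-01] t 12.15
t 12.2 q [ 0.28   0.171  1.814  0.     1.157 -2.016] p [0.5745 0.1912 0.1797] ax [[-0.0, 0.0, -1.0], [-0.663, 0.748, 0.0]] F [-0.52  0.59 -0.63] M [0.015 0.011 0.02 ] gap -0.0
```

carry_out(translation=[[0,0,-0.05]], dr=[[0,0,0]], grip=[0])

```text
t: 12.3
tcp_pos: [0.5749, 0.1913, 0.179]
tool_rot: [-0.251, 0.661, 0.251, 0.661]
wrist_force: [-0.4, -0.6, 2.5]
finger_gap: 0.0001
```

```bash
python3 f.py 5
```

```text
[178.99 178.9  178.96 179.01 179.01] [2.5 3.2 3.5 3.7 4.5]
mean [ 5.7484e+02  1.9134e+02  1.7897e+02 -4.1000e-01 -1.6000e-01  3.4500e+00] t 12.5
t 12.55 q [ 0.28   0.172  1.814  0.     1.155 -2.016] p [0.5748 0.1913 0.1789] ax [[0.001, 0.0, -1.0], [-0.663, 0.748, -0.0]] F [-0.41  0.02  3.49] M [-0.018  0.059 -0.029] gap 0.0002
```

carry_out(translation=[[0,0,-0.08]], dr=[[0,0,0]], grip=[0])

```text
t: 12.65
tcp_pos: [0.5752, 0.1914, 0.1776]
tool_rot: [-0.251, 0.66, 0.251, 0.662]
wrist_force: [-1.6, -0.9, 6.2]
finger_gap: -0.0003
```

```bash
python3 f.py 4
```

```text
[177.57 177.14 177.22 177.27] [6.2 5.3 5.3 5.6]
mean [ 5.7505e+02  1.9139e+02  1.7730e+02 -8.6000e-01 -2.8000e-01  5.5900e+00] t 12.8
t 12.85 q [ 0.28   0.173  1.816  0.     1.151 -2.016] p [0.575  0.1914 0.1773] ax [[0.001, 0.001, -1.0], [-0.663, 0.748, -0.0]] F [-0.39  0.8   5.07] M [0.    0.094 0.011] gap 0.0
```

carry_out(translation=[[-0.01,0,-0.07]], dr=[[0,0,0]], grip=[0])

```text
t: 12.95
tcp_pos: [0.5752, 0.1915, 0.1763]
tool_rot: [-0.251, 0.66, 0.251, 0.662]
wrist_force: [-0.3, -1.1, 6.3]
finger_gap: -0.0002
```

```bash
python3 f.py 4
```

```text
[176.25 175.98 176.1  176.21] [6.3 6.5 6.1 6.1]
mean [ 5.7513e+02  1.9149e+02  1.7614e+02 -5.3000e-01 -4.4000e-01  6.2300e+00] t 13.1
t 13.15 q [ 0.28   0.174  1.817  0.     1.148 -2.016] p [0.5752 0.1915 0.1763] ax [[0.002, 0.001, -1.0], [-0.663, 0.748, -0.001]] F [ 0.11 -0.74  6.26] M [-0.031  0.094 -0.044] gap 0.0
```

carry_out(translation=[[-0.02,0,-0.06]], dr=[[0,0.001,0]], grip=[0])

```text
t: 13.25
tcp_pos: [0.5752, 0.1916, 0.1756]
tool_rot: [-0.251, 0.66, 0.251, 0.662]
wrist_force: [-0.6, -0.4, 7.0]
finger_gap: 0.0
```

```bash
python3 f.py 6
```

```text
[175.64 175.52 175.57 175.6  175.66 175.67] [7.  7.1 7.1 7.5 6.9 7.5]
mean [ 5.7518e+02  1.9159e+02  1.7561e+02 -7.0000e-01 -4.8000e-01  7.2000e+00] t 13.5
t 13.55 q [ 2.800e-01  1.750e-01  1.817e+00  1.000e-03  1.148e+00 -2.016e+00] p [0.5752 0.1916 0.1757] ax [[0.002, 0.001, -1.0], [-0.663, 0.748, -0.0]] F [-0.2  -0.46  6.7 ] M [-0.072  0.128 -0.026] gap 0.0002
```

carry_out(translation=[[-0.01,0,-0.045]], dr=[[0,0.001,0]], grip=[0])

```text
t: 13.65
tcp_pos: [0.5754, 0.1917, 0.1755]
tool_rot: [-0.25, 0.661, 0.251, 0.662]
wrist_force: [-0.8, -0.6, 7.6]
finger_gap: -0.0001
```

```bash
python3 f.py 40
```

```text
[175.51 175.44 175.44 175.47 175.45 175.5  175.48 175.48 175.48 175.47
 175.48 175.49 175.49 175.51 175.49 175.49 175.48 175.51 175.49 175.49
 175.48 175.49 175.51 175.48 175.51 175.49 175.5  175.49 175.49 175.5
 175.49 175.48 175.48 175.5  175.49 175.47 175.49 175.5  175.5  175.46] [7.6 6.9 7.  6.5 7.4 7.5 7.4 6.5 7.2 7.5 8.2 6.7 7.5 7.1 6.8 7.3 7.9 6.
 6.7 6.9 7.5 7.5 6.8 7.7 6.3 7.6 7.5 6.9 7.4 7.2 6.4 8.  7.3 6.4 8.  6.9
 6.1 7.1 7.5 6.5]
mean [ 5.7541e+02  1.9165e+02  1.7549e+02 -9.4000e-01 -5.1000e-01  7.1300e+00] t 15.6
t 15.65 q [ 2.800e-01  1.760e-01  1.816e+00  1.000e-03  1.148e+00 -2.017e+00] p [0.5754 0.1916 0.1755] ax [[0.001, 0.001, -1.0], [-0.663, 0.748, 0.001]] F [-0.39 -0.49  6.76] M [-0.062  0.164 -0.03 ] gap 0.0
```

carry_out(translation=[[0,0,0.1],[0,0,0.2],[0,0,0.6],[0,0,0.8],[0,0,1],[0,0,1],[0,0,1],[0,0,0.3]], dr=[[0,0,0],[0,0,0],[0,0,0],[0,0,0],[0,0,0],[0,0,0],[0,0,0],[0,0,0]], grip=[0,0,0,0,0,0,0,0])

```text
t: 16.45
tcp_pos: [0.5711, 0.1904, 0.3021]
tool_rot: [-0.25, 0.665, 0.252, 0.658]
wrist_force: [0.1, 0.9, 0.4]
finger_gap: -0.0002
```

```bash
python3 - <<'E'
from h import *
pr()
im=camera("side")[:,:,::-1]; cv2.imwrite("pics/side6f.png",im)
a=im[160:210,295:355]; cv2.imwrite("pics/side6.png",cv2.resize(a,None,fx=12,fy=12,interpolation=cv2.INTER_CUBIC))
E
```

```text
t 16.45 q [ 2.800e-01  9.700e-02  1.669e+00  1.000e-03  1.385e+00 -2.017e+00] p [0.5711 0.1904 0.3021] ax [[-0.01, -0.002, -1.0], [-0.663, 0.748, 0.005]] F [0.1  0.88 0.42] M [0.043 0.005 0.024] gap -0.0002
```

View pics/side6.png

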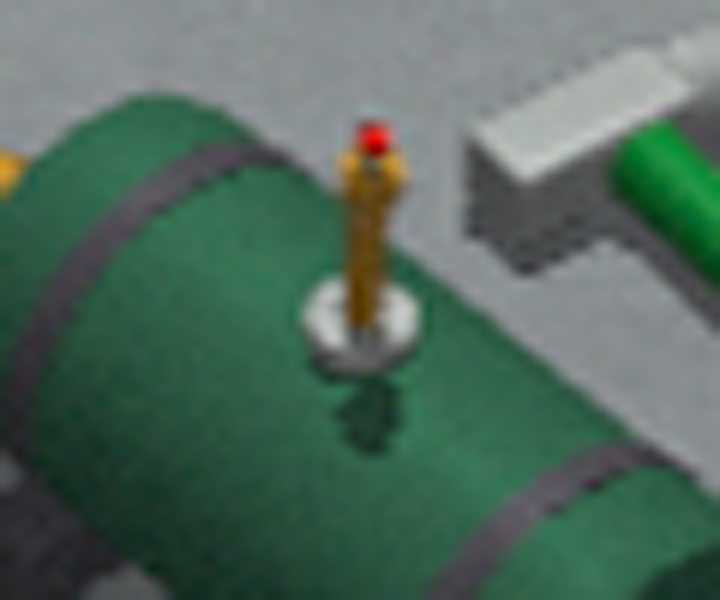

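View pics/side6f.png

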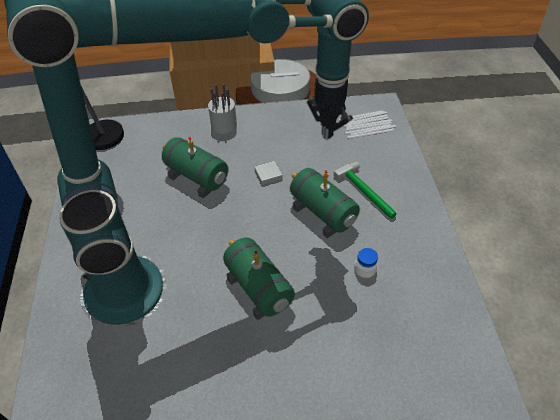

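The pin is back up: the red tip is at crop (374,139), the same pixel as at the start. The nut is still raised, the stem is upright, and the hammer, block and jar haven't moved.

```bash
python3 -c "
from cell import manip
print(manip.close_job())"
```

```text
the job is handed in; nothing more can be done
None
```

I unscrewed the lock nut on the farthest tank, then pushed the pin in, held it and let it spring back. The job was handed in at about 16.5 s.

- **Nut:** The gripper turned it anticlockwise by about 4.29 rad, rising with it. The side view then showed it about 6 mm higher (5.8 mm expected), so any slip was small. It stays unscrewed.
- **Pin:** With the fingers shut, I felt contact at about z = 0.179 m. I pushed to about 3.7 mm at a steady 7.1 N for about 2.4 s. No reading passed 8.2 N, and the seat is only damaged at 20 N.
- **Last checks:** After lifting clear, the red tip was back at its starting pixel and the stem was upright. The hammer, block and jar looked unmoved. The only contact forces sideways on the stem were about 2 N.
- **One disagreement:** The finger opening read about 12.5 mm on the 14 mm nut. The turn still worked.

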